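# Fetch the loaf tin from under the round tin and close the canister

## Task

Two closed tins are parked on the loose screw lid of the canister: set the upper, round one aside on the worktop, then lay the loaf tin flat in the middle of the baking tray, its long side along the tray's. Then screw the canister's lid down clockwise until the resistance clearly rises and about ten degrees more, so that it is snug but not overtightened, let go, and stand the round tin back centred on the lid. Keep the tins upright and leave the bowl, grater and jug where they are.

Things in the scene. Friction and masses are not known exactly. Their poses are not given: they have to be found in the camera images.
- canister: Aluminium canister, 110 mm across, fixed to the worktop by a 130 x 130 x 6 mm foot plate; origin at the centre of its underside, z up. Its shoulder is 84 mm above the worktop; a small upright rib stands on the shoulder's edge in the +x direction of this frame. The lid and the two stacked tins are above it: top of lid at 130 mm, loaf tin 130 to 175 mm, round tin 175 to 225 mm
- lid_top (a point): Centre of the lid's flat top, 130 mm above the worktop, on the canister's vertical axis; turns with the lid, z up. The lid is dark steel: a finely fluted cylinder 66 mm in diameter and 38 mm high (top 130 mm, bottom 92 mm above the worktop) to grip across the diameter, in any direction, above a thin flange 86 mm across and 6 mm high. A tab on the flange points along this point's +x. Its height does not change as it turns
- lid (a joint): Turn of the lid on its thread, rad: grows clockwise seen from above, light friction of 0.08 N m; starts at 0.3 to 1.3; at 2.6 the lid meets its seal (tab on the flange exactly at the rib on the canister's shoulder) and it reads no higher after that
- seal (a joint): How far the lid has been turned clockwise beyond first meeting its seal, rad: 0 before that. Torque jumps to 0.35 N m at first and rises by 0.8 N m per rad. 0.05 to 0.45 is snug (aim at 0.2); above 0.5 is overtightened. It stays where it is left when released
- loaf_center (a point): Centre (half-way up) of the closed steel loaf tin, a rectangular box 120 mm (its x) x 60 mm (its y) x 45 mm high, 0.25 to 0.5 kg; starts lying on the canister's lid, its long side in any direction within 1.2 rad of the canister's x
- round_center (a point): Centre (half-way up) of the closed round steel tin, 65 mm in diameter, 50 mm high, 0.2 to 0.42 kg; starts standing on the loaf tin
- tray: Dark flat baking tray fixed on the worktop, 220 mm (its x) x 160 mm (its y), floor 4 mm thick, with a thin rim 12 mm high (4 mm wide) all round; origin at the centre of its underside. The tray stands on one side of the robot's x axis and the canister on the other, either way round; the worktop between them, around 0.44 m straight ahead of the robot, is free to set the round tin down
- bowl: Steel bowl, 140 mm across, 65 mm high, beyond the work; origin at the centre of its underside. Leave it alone
- grater: Four-sided steel box grater, 65 mm square at the foot, 190 mm high, at the left; origin at the centre of its underside. Leave it alone
- jug: White jug with a handle, 90 mm across, 110 mm high, at the right; origin at the centre of its underside. Leave it alone
Mind the look-alikes: they are no part of the job. What is shaped like the part that bears loaf_center but turquoise or yellow is not meant.

How it is judged:
On the way, in this order (a step that is already met when the one before it is completed fails the run):
1. the round tin stands upright, low down beside the canister, let go (height (world z) of round_center below 0.06 m and angle between round_center's own z axis and vertical below 0.1 rad and contact force between the fingers and round_tin below 0.1 N), for 0.2 s.
2. the loaf tin lies flat in the tray (centre within 45 mm along and 42 mm across of the tray's middle), lengthwise within 0.3 rad, let go (x of loaf_center in the frame of tray between -0.045 and 0.045 m and y of loaf_center in the frame of tray between -0.042 and 0.042 m and z of loaf_center in the frame of tray below 0.032 m and angle between loaf_center's own z axis and vertical below 0.1 rad and angle between the x axis of loaf_center and the x axis of tray, either way round below 0.3 rad and contact force between the fingers and loaf_tin below 0.1 N), for 0.2 s.
3. the lid is screwed down to snug (seal 0.05 to 0.45 rad) and let go (value of joint seal between 0.05 and 0.45 rad and value of joint lid above 2.5 rad and contact force between the fingers and canister below 0.1 N), for 0.2 s.
At the end, for the whole second after the job is handed in: The loaf tin lies flat in the tray (centre within 45 mm along and 42 mm across of its middle, lengthwise within 0.3 rad), the lid is snug (seal 0.05 to 0.45 rad, lid above 2.5 rad), and the round tin stands upright on the lid, centred within 15 mm; both tins are released and at rest (all of step 2 and value of joint seal between 0.05 and 0.45 rad and value of joint lid above 2.5 rad and z of round_center in the frame of lid_top between 0.02 and 0.03 m and horizontal distance between round_center and lid_top below 0.015 m and angle between round_center's own z axis and vertical below 0.1 rad and contact force between round_tin and canister above 0.5 N and linear speed of each of round_tin, loaf_tin below 0.02 m/s); the robot touches nothing.
It fails at once if the lid is overtightened (seal beyond 0.5 rad) (value of joint seal above 0.5 rad).
It fails at once if a tin is tipped by more than 0.5 rad (angle between any of round_center, loaf_center's own z axis and vertical above 0.5 rad).
It fails at once if the bowl, the grater or the jug is moved by more than 40 mm (distance of any of bowl, grater, jug from where it was at the start of the episode above 0.04 m).
It also fails if it takes over 72 s, if anything falls off the work surface, if the arm or the gripper's body presses on something with over 40 N, if the wrist force passes 120 N, or if a joint passes its speed limit or range.

## Robot

A 6-joint arm with a two-finger parallel gripper is mounted at the origin on the work surface. World frame = base frame: x ahead of the robot, y to its left, z up, the work surface at z = 0. Lengths are in m, angles in rad, forces in N, time in s.
With the tool pointing down it reaches from about 0.25 to 0.725 m from the base axis. Payload 4 kg.
Tool frame: the origin (TCP) lies midway between the tips of the shut fingers; the grasp point (between the pads) lies 19 mm behind it (bot.grasp_offset is the distance from the TCP to the grasp point, in m); z points along the fingers, y is the direction in which the jaws open and shut (so a half turn about z gives the same grasp; the last joint's range is limited). The gripper opens to 85 mm and grips with 20 to 120 N. Pads are 22 mm wide; open, the fingers measure 114 mm over their backs; the gripper's body (76 mm by 85 mm) begins 54 mm behind the grasp point. The pads swing forward as they close: fully open they stand 13 mm farther back than shut.
Start: joints at [1.121, 0.241, 0.005, 1.335, 0, 1.571], TCP at [0.217, 0.45, 0.231] pointing down, gripper open.
Joint ranges: [-2.72, 2.72], [-1.05, 1.87], [-1.09, 1.28], [-1.99, 2.15], [-1.42, 1.44], [-3.14, 3.14]. Speed limits (rad/s): [2.79, 2.79, 3.14, 3.14, 3.14, 3.14].

## Interface

Orientations are given as a unit quaternion [x, y, z, w].
In Python, from workcell import sensors, optics, bot gives the robot as it stands.
- The arm moves only by the tool apply_moves, never from a script. Its argument "plan" is one flat list of numbers, 6 for each row, row after row: the shift along the tool's x, y, z in m, then the turn, a rotation vector about the tool's x, y, z in rad. In form: [tx, ty, tz, ax, ay, az, tx, ty, tz, ax, ay, az, ...]. A call has 1 to 12 rows; each row is the pose to reach, as a shift and turn from the pose commanded when the call began, along the tool's axes at that moment; what a row does not reach only later rows make up. A row lasts 1/12 s, in which the tool goes at most 41.7 mm and 7.16 degrees, less where a joint would pass 70% of its speed; a pose out of reach is approached as far as the arm can. A call with a gripper value outside its range is refused whole. "grip" is the finger opening in m, from 0 to 0.0854, set as the call begins (left out, the last holds). The fingers move at their own pace and stop on an object; the grip force is fixed at half the most. Time passes only in rows, so rows that repeat a pose let the fingers close. It gives the time, the measured TCP pose, the force and the opening at its end, in the units of the state.
- sensors.get_obs(): the state, without advancing time (a new reading comes with each control period).
- optics.camera(name): name is "scene" or "top" or "wrist"; returns a dict with "pixels" (384x512x3 uint8, red, green, blue), "fx", "fy", "cx", "cy" (pixels), "pose" (4x4, takes a point from camera to world coordinates); the wrist camera has in their place "tool_from_camera" (4x4, takes a point from camera to tool coordinates, whose origin is the TCP and whose axes are the flange's). Camera axes: x right, y up, looking along -z (the intrinsics and any distortion apply to the point x, -y, -z); pixel columns grow to the right and rows downward; lengths in m; the calibration is good to about 2 mm. The wrist camera is an equidistant fisheye: a pixel r from the principal point sees the ray r / f radians off the axis. A picture is of the moment at which its call begins: read the wrist's pose just before it. There is no depth.
- bot.job_done(): hands the job in, once; it reports no verdict.
The state is a dict: "clock": time; "joint_pos": joint angles; "joint_vel": joint speeds; "tau": joint torques, N m; "eef_pos": TCP position; "tool_rot": TCP orientation; "ft_force": force on the tool from outside, world axes, zero at the start; "ft_torque": the same for the moment, N m; "grip_width": finger opening in m.
Only numpy, scipy, OpenCV 4.12 (cv2) and the standard library are available. Lean on these libraries where they do the work, as an engineer would, in place of code of your own. Each camera call takes 0.05 s, during which the arm holds its last target.

## Working session

There is one attempt and no reset: what is moved stays moved. The work goes in short steps, Python scripts to look and compute and a tool call to move; the robot and the scene stay as the last step left them, time stands still between calls to the robot, and variables do not carry over. Pictures are saved under pics/ and viewed, and the job is handed in when it is done.

Besides the shell and the picture viewer there is one more tool, called after "Call:" as name(argument=value, ...) on one line, values as JSON. apply_moves: Moves the arm, as the interface text tells. Its arguments: {"type":"object","properties":{"plan":{"type":"array","items":{"type":"number"}},"grip":{"type":"number"}},"required":["plan"]}

```bash
ls; mkdir -p pics
python3 - <<'E'
from workcell import sensors, optics, bot
import cv2
o=sensors.get_obs()
for k,v in o.items(): print(k,v)
print(bot.grasp_offset)
for n in ["scene","top","wrist"]:
    c=optics.camera(n)
    print(n,c["fx"],c["fy"],c["cx"],c["cy"],c.get("pose"),c.get("tool_from_camera"),[k for k in c])
    cv2.imwrite(f"pics/{n}0.png",c["pixels"][:,:,::-1])
E
```

```text
pics
clock 0.0
joint_pos [ 1.12100076e+00  2.41413024e-01  3.72053385e-03  1.33519889e+00
 -3.45482886e-05  1.57079631e+00]
joint_vel [1.65325575e-03 8.03464453e-04 5.96900362e-04 1.24884152e-03
 8.91149915e-05 2.91697987e-04]
tau [-1.49295447e-03 -3.72320259e+01  2.52406347e+01  1.70071435e-02
 -2.44384346e-04 -5.66617601e-06]
eef_pos [0.2171246  0.44969268 0.23041153]
tool_rot [ 2.23006573e-01  9.74816378e-01 -1.02499728e-03 -2.16765994e-04]
ft_force [ 0.29899056  0.42622886 -0.86710463]
ft_torque [-0.04071534 -0.06064412 -0.00493454]
grip_width 0.08566631760011972
0.0187
scene 373.9937237892896 373.9937237892896 260.9072268751599 189.74379933184755 [[ 0.8903826  -0.28857106  0.35205905  1.05940122]
 [ 0.45511663  0.54840803 -0.70151086 -0.94218235]
 [ 0.00936372  0.78484099  0.61962646  0.98318643]
 [ 0.          0.          0.          1.        ]] None ['pixels', 'fx', 'fy', 'cx', 'cy', 'pose']
top 380.9228317256718 380.9228317256718 249.99735540653447 196.2041597183432 [[ 0.02124706  0.99844581 -0.05152209  0.52526245]
 [-0.99976256  0.02146789  0.00373638  0.00432418]
 [ 0.00483665  0.05143047  0.99866487  1.48313002]
 [ 0.          0.          0.          1.        ]] None ['pixels', 'fx', 'fy', 'cx', 'cy', 'pose']
wrist 297.3186396354542 297.3186396354542 257.0228729031242 188.75699701738782 None [[-1.09708804e-04  9.50912739e-01  3.09459125e-01  7.87072584e-02]
 [ 9.99999981e-01  1.54932477e-04 -1.21561981e-04  5.06813854e-04]
 [-1.63540105e-04  3.09459106e-01 -9.50912738e-01 -1.42181002e-01]
 [ 0.00000000e+00  0.00000000e+00  0.00000000e+00  1.00000000e+00]] ['pixels', 'fx', 'fy', 'cx', 'cy', 'tool_from_camera']
```

View pics/scene0.png

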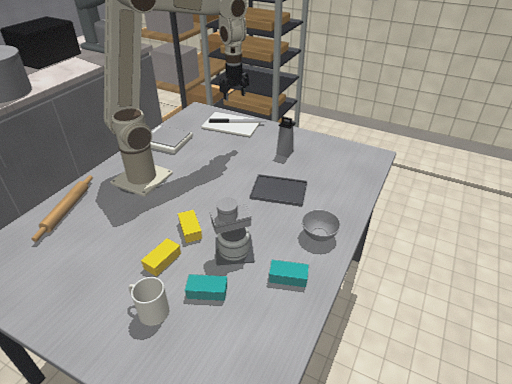

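View pics/top0.png

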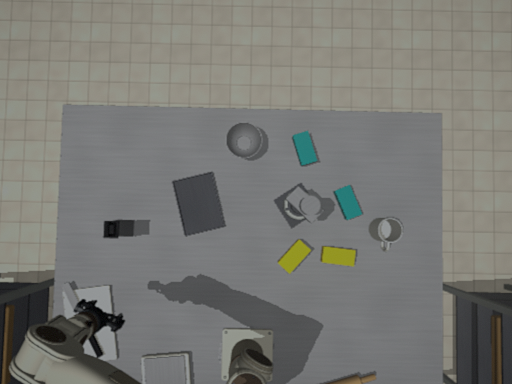

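View pics/wrist0.png

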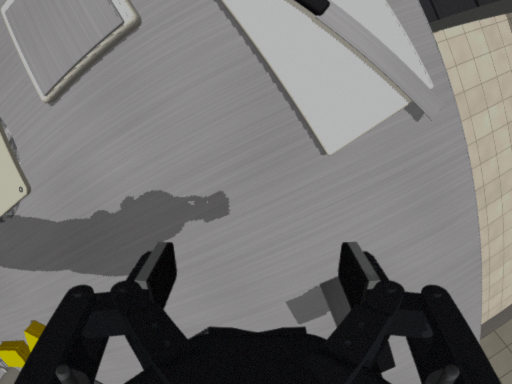

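The scene and top views show the tray left of the x axis, around top pixel (199,203). The canister stack is on the right, around (303,205), with yellow and turquoise decoys nearby. I'll zoom in next.

```bash
cat > h.py <<'E'
import numpy as np, cv2
from workcell import sensors, optics, bot
from scipy.spatial.transform import Rotation as R
def ray(c,u,v,T=None):
    T=c["pose"] if T is None else T
    d=np.array([(u-c["cx"])/c["fx"],-(v-c["cy"])/c["fy"],-1.])
    return T[:3,3],T[:3,:3]@d
def onz(c,u,v,z):
    o,d=ray(c,u,v); return o+d*(z-o[2])/d[2]
def proj(c,p):
    q=np.linalg.inv(c["pose"])@np.r_[p,1]
    return c["cx"]+c["fx"]*q[0]/-q[2], c["cy"]-c["fy"]*q[1]/-q[2]
def tool():
    o=sensors.get_obs(); T=np.eye(4); T[:3,:3]=R.from_quat(o["tool_rot"]).as_matrix(); T[:3,3]=o["eef_pos"]; return o,T
def wrist():
    o,T=tool(); c=optics.camera("wrist"); c["pose"]=T@c["tool_from_camera"]; return c
def wray(c,u,v):
    x,y=u-c["cx"],v-c["cy"]; r=np.hypot(x,y); th=r/c["fx"]; s=np.sin(th)/max(r,1e-9)
    d=np.array([x*s,-y*s,-np.cos(th)]); return c["pose"][:3,3],c["pose"][:3,:3]@d
def wonz(c,u,v,z):
    o,d=wray(c,u,v); return o+d*(z-o[2])/d[2]
def wproj(c,p):
    q=np.linalg.inv(c["pose"])@np.r_[p,1]; a=np.array([q[0],-q[1]]); r=np.hypot(*a); th=np.arctan2(r,-q[2])
    return np.array([c["cx"],c["cy"]])+a/max(r,1e-9)*th*c["fx"]
E
python3 - <<'E'
import cv2
a=cv2.imread("pics/top0.png"); b=cv2.imread("pics/scene0.png")
cv2.imwrite("pics/topz.png",cv2.resize(a[150:270,160:360],None,fx=4,fy=4,interpolation=cv2.INTER_CUBIC)[:600,:800])
cv2.imwrite("pics/scz.png",cv2.resize(b[170:290,180:320],None,fx=5,fy=5,interpolation=cv2.INTER_CUBIC)[:600,:800])
E
```

```text
(no output)
```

View pics/topz.png

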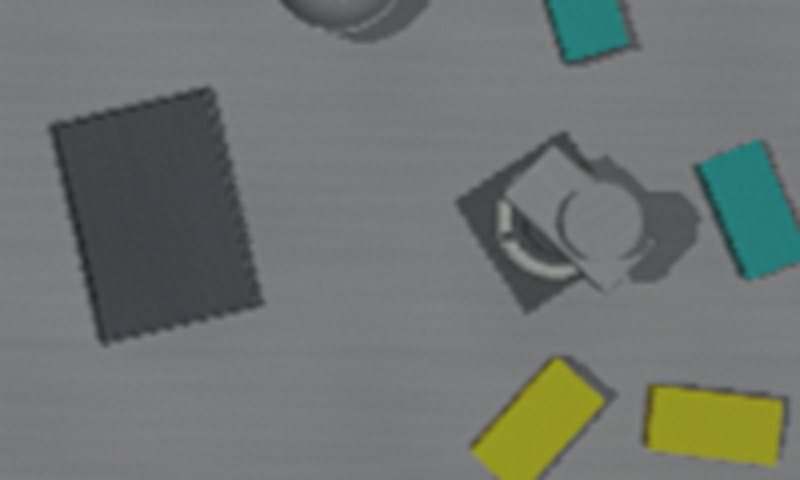

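View pics/scz.png

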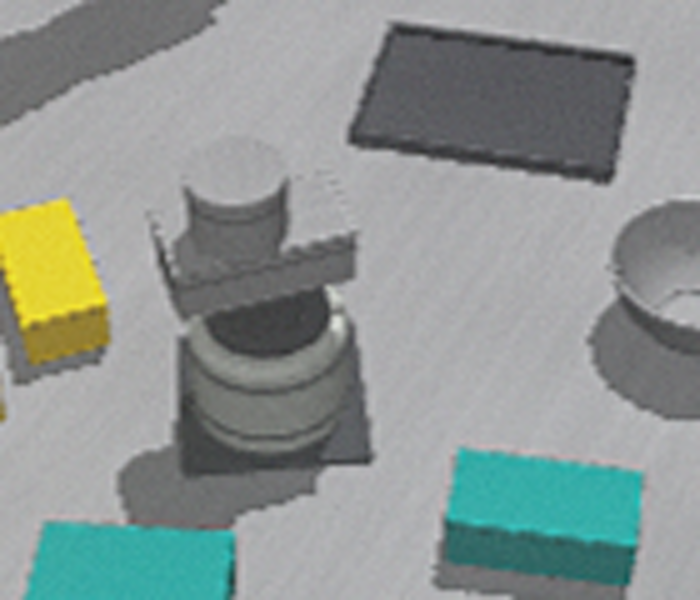

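Run:
```python
from h import *
c=optics.camera("top"); s=optics.camera("scene")
f=lambda x,y:((x+.5)/4-.5+160,(y+.5)/4-.5+150)
g=lambda x,y:((x+.5)/5-.5+180,(y+.5)/5-.5+170)
np.set_printoptions(precision=4,suppress=True)
P=[onz(c,*f(*p),.012) for p in [(50,123),(212,88),(263,303),(103,343)]]
P=np.array(P);print("tray",P.mean(0),np.diff(np.vstack([P,P[:1]]),axis=0),[np.linalg.norm(P[i]-P[i-1]) for i in range(4)])
d=P[1]-P[2]+P[0]-P[3];print("ang",np.arctan2(d[1],d[0]))
r=onz(c,*f(603,222),.225);print("round",r, onz(c,*f(603-41,222),.225)[:2])
r=onz(s,*g(235,172),.225);print("round scene",r)
for p in [(550,148),(505,192),(605,290),(655,240)]: print("loaf",onz(c,*f(*p),.175))
for p in [(458,200),(565,133),(528,312)]: print("foot",onz(c,*f(*p),.006))
for p in [(178,340),(182,475),(372,462)]: print("foot sc",onz(s,*g(*p),.006))
for p in [(350,232),(355,275),(180,315),(148,210)]: print("loaf sc",onz(s,*g(*p),.175))
print("rib",[onz(c,*f(*p),.09) for p in [(503,236)]], "rib sc",onz(s,*g(335,305),.09))
```

```text
tray [0.5703 0.1956 0.012 ] [[ 0.0374 -0.1558  0.    ]
 [-0.2068 -0.0545  0.    ]
 [-0.0416  0.1527  0.    ]
 [ 0.2109  0.0576  0.    ]] [np.float64(0.2186590105779747), np.float64(0.16023207799985728), np.float64(0.21387330084379788), np.float64(0.15828125333888035)]
ang 0.26224237499576636
round [ 0.5649 -0.2006  0.225 ] [ 0.5642 -0.1667]
round scene [ 0.5666 -0.1975  0.225 ]
loaf [ 0.6293 -0.1622  0.175 ]
loaf [ 0.5905 -0.1241  0.175 ]
loaf [ 0.5082 -0.2112  0.175 ]
loaf [ 0.552  -0.2536  0.175 ]
foot [ 0.5902 -0.0951  0.006 ]
foot [ 0.6577 -0.1981  0.006 ]
foot [ 0.4832 -0.1648  0.006 ]
foot sc [ 0.485  -0.1621  0.006 ]
foot sc [ 0.5554 -0.2674  0.006 ]
foot sc [ 0.6632 -0.1984  0.006 ]
loaf sc [ 0.6299 -0.1648  0.175 ]
loaf sc [ 0.6516 -0.1983  0.175 ]
loaf sc [ 0.574  -0.2786  0.175 ]
loaf sc [ 0.5039 -0.207   0.175 ]
rib [array([ 0.5544, -0.1312,  0.09  ])] rib sc [ 0.6106 -0.1522  0.09  ]
```

```bash
cat >> h.py <<'E'
def delta(x,y,z,phi):
    """shift in tool axes and rotvec to TCP goal pointing down with jaw (tool y) at world angle phi"""
    o,T=tool(); G=np.eye(3); G[:,1]=[np.cos(phi),np.sin(phi),0]; G[:,2]=[0,0,-1]; G[:,0]=np.cross(G[:,1],G[:,2])
    t=T[:3,:3].T@(np.array([x,y,z])-T[:3,3]); a=R.from_matrix(T[:3,:3].T@G).as_rotvec()
    print("delta",np.round(t,4),np.round(a,4),"| at",np.round(T[:3,3],4),"phi",round(np.arctan2(T[1,1],T[0,1]),4),"clock",round(o["clock"],2))
    return t,a
E
python3 - <<'E'
from h import *
c=optics.camera("top")
f=lambda x,y:((x+.5)/4-.5+160,(y+.5)/4-.5+150)
print(onz(c,*f(540,425),.04),onz(c,*f(555,357),.04),onz(c,*f(470,450),.04))
delta(.566,-.199,.30,2.44)
E
```

```text
[ 0.37839948 -0.17385651  0.04      ] [ 0.4424178 -0.1870446  0.04     ] [ 0.35368446 -0.1083646   0.04      ]
delta [-0.5962 -0.433  -0.0687] [-6.000e-04 -5.000e-04 -1.319e+00] | at [0.2173 0.4501 0.231 ] phi 1.121 clock 0.3
```

Call:
apply_moves(plan=[-0.03, -0.022, -0.069, 0, 0, -0.1, -0.06, -0.044, -0.069, 0, 0, -0.2, -0.09, -0.066, -0.069, 0, 0, -0.3, -0.12, -0.088, -0.069, 0, 0, -0.4, -0.15, -0.11, -0.069, 0, 0, -0.5, -0.18, -0.132, -0.069, 0, 0, -0.6, -0.21, -0.154, -0.069, 0, 0, -0.7, -0.24, -0.176, -0.069, 0, 0, -0.8, -0.27, -0.198, -0.069, 0, 0, -0.9, -0.3, -0.22, -0.069, 0, 0, -1.0, -0.33, -0.242, -0.069, 0, 0, -1.1, -0.36, -0.262, -0.069, 0, 0, -1.2], grip=0.085)

```text
clock: 1.3
eef_pos: [0.4182, 0.0743, 0.3006]
tool_rot: [-0.36, 0.933, 0.0, 0.0]
ft_force: [0.7, 0.9, 0.2]
grip_width: 0.085
```

Run:
```python
from h import *
delta(.566,-.199,.30,2.44)
```

```text
delta [ 0.0743 -0.3017  0.0006] [-0.0002  0.0005 -0.132 ] | at [0.4182 0.0743 0.3006] phi 2.308 clock 1.3
```

Call:
apply_moves(plan=[0.008, -0.03, 0, 0, 0, -0.06, 0.016, -0.06, 0, 0, 0, -0.13, 0.024, -0.09, 0, 0, 0, -0.13, 0.032, -0.12, 0, 0, 0, -0.13, 0.04, -0.15, 0, 0, 0, -0.13, 0.048, -0.18, 0, 0, 0, -0.13, 0.056, -0.21, 0, 0, 0, -0.13, 0.062, -0.24, 0, 0, 0, -0.13, 0.067, -0.27, 0, 0, 0, -0.13, 0.071, -0.29, 0, 0, 0, -0.13, 0.074, -0.302, 0, 0, 0, -0.13, 0.074, -0.302, 0, 0, 0, -0.13])

```text
clock: 2.3
eef_pos: [0.5654, -0.2006, 0.2989]
tool_rot: [-0.417, 0.909, 0.0, -0.001]
ft_force: [0.6, 1.3, -0.4]
grip_width: 0.0849
```

Run:
```python
from h import *
delta(.566,-.199,.30,2.44)
c=wrist(); cv2.imwrite("pics/w1.png",c["pixels"][:,:,::-1])
print(wproj(c,[.566,-.199,.225]),wproj(c,[.5725,-.181,.13]))
```

```text
delta [-0.0016  0.0006 -0.0011] [ 0.0007 -0.0009 -0.0099] | at [ 0.5654 -0.2006  0.2989] phi 2.4301 clock 2.3
[258.31511957 201.00602262] [264.11870366 186.19605583]
```

View pics/w1.png

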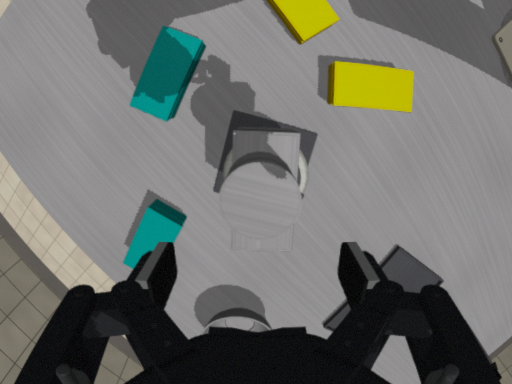

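The wrist view shows the round tin's top centred at about (261,203), against a predicted (258,201). That agrees within about 2 mm, so I'll descend.

Call:
apply_moves(plan=[-0.001, 0.001, 0.015, 0, 0, 0, -0.001, 0.001, 0.03, 0, 0, 0, -0.001, 0.001, 0.045, 0, 0, 0, -0.001, 0.001, 0.06, 0, 0, 0, -0.001, 0.001, 0.075, 0, 0, 0, -0.001, 0.001, 0.09, 0, 0, 0, -0.001, 0.001, 0.1, 0, 0, 0, -0.001, 0.001, 0.11, 0, 0, 0, -0.001, 0.001, 0.116, 0, 0, 0, -0.001, 0.001, 0.119, 0, 0, 0, -0.001, 0.001, 0.119, 0, 0, 0, -0.001, 0.001, 0.119, 0, 0, 0])

```text
clock: 3.35
eef_pos: [0.5649, -0.1968, 0.1819]
tool_rot: [-0.418, 0.908, -0.0, 0.0]
ft_force: [0.1, -0.2, 0.2]
grip_width: 0.085
```

Call:
apply_moves(plan=[0, 0, 0, 0, 0, 0, 0, 0, 0, 0, 0, 0, 0, 0, 0, 0, 0, 0, 0, 0, 0, 0, 0, 0, 0, 0, 0, 0, 0, 0, 0, 0, 0, 0, 0, 0], grip=0.05)

```text
clock: 3.85
eef_pos: [0.5652, -0.197, 0.1825]
tool_rot: [-0.418, 0.909, -0.001, 0.001]
ft_force: [-0.1, 0.1, 6.4]
grip_width: 0.0627
```

Run:
```python
from h import *
delta(.44,0,.30,1.6)
c=wrist(); cv2.imwrite("pics/w2.png",c["pixels"][:,:,::-1])
```

```text
delta [-0.0682  0.223  -0.1179] [-0.0016  0.0015  0.8329] | at [ 0.5652 -0.197   0.1825] phi 2.4329 clock 3.85
```

View pics/w2.png

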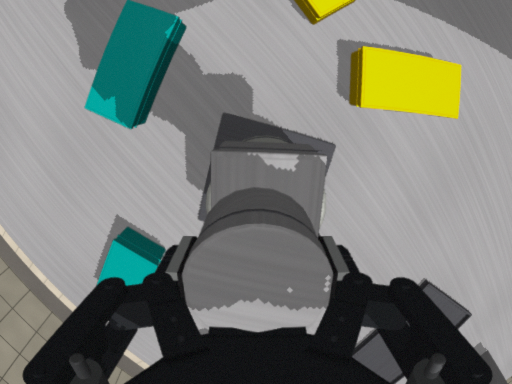

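Tin gripped, with an opening of 0.063 m. The small upward force fits the pads swinging forward. I'll lift gently.

Call:
apply_moves(plan=[0, 0, -0.005, 0, 0, 0, 0, 0, -0.012, 0, 0, 0, 0, 0, -0.022, 0, 0, 0, 0, 0, -0.034, 0, 0, 0, 0, 0, -0.046, 0, 0, 0, 0, 0, -0.055, 0, 0, 0, 0, 0, -0.06, 0, 0, 0, 0, 0, -0.06, 0, 0, 0])

```text
clock: 4.57
eef_pos: [0.5653, -0.1969, 0.243]
tool_rot: [-0.418, 0.908, -0.001, 0.001]
ft_force: [1.1, -0.2, -1.7]
grip_width: 0.0633
```

Run:
```python
from h import *
delta(.44,0,.20,1.6)
c=optics.camera("scene"); cv2.imwrite("pics/s3.png",cv2.resize(c["pixels"][130:290,140:340,::-1],None,fx=4,fy=4)[:600,:800])
```

```text
delta [-0.0679  0.2234  0.0425] [-0.0019  0.002   0.8331] | at [ 0.5653 -0.1969  0.243 ] phi 2.4331 clock 4.57
```

View pics/s3.png

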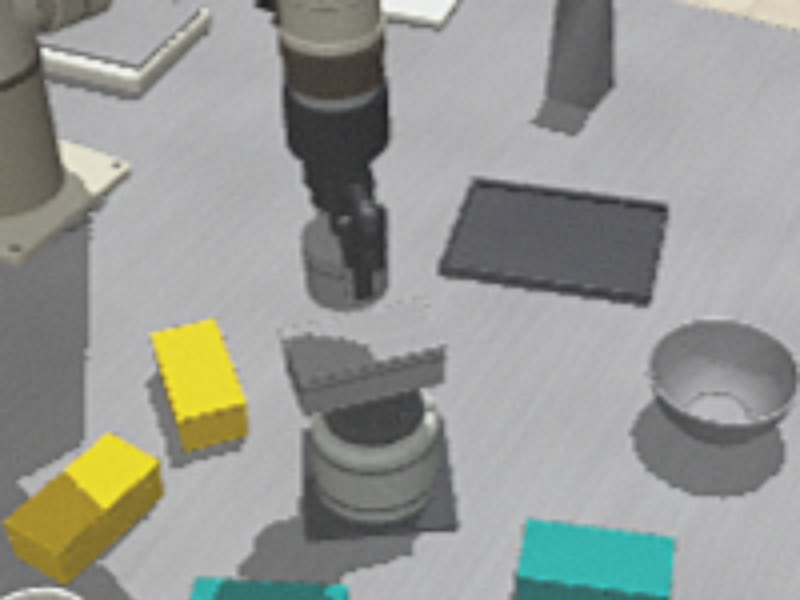

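The round tin is clear of the loaf tin and still upright, and the loaf tin stayed on the lid. I'll carry it to (0.44, 0).

Call:
apply_moves(plan=[-0.004, 0.012, 0, 0, 0, 0.05, -0.011, 0.036, 0, 0, 0, 0.14, -0.02, 0.064, 0, 0, 0, 0.24, -0.029, 0.094, 0, 0, 0, 0.34, -0.038, 0.124, 0, 0, 0, 0.44, -0.047, 0.154, 0, 0, 0, 0.54, -0.055, 0.182, 0, 0, 0, 0.64, -0.062, 0.203, 0, 0, 0, 0.73, -0.066, 0.217, 0, 0, 0, 0.8, -0.068, 0.223, 0, 0, 0, 0.833, -0.068, 0.223, 0, 0, 0, 0.833, -0.068, 0.223, 0, 0, 0, 0.833])

```text
clock: 5.62
eef_pos: [0.4392, 0.0002, 0.241]
tool_rot: [-0.016, 1.0, -0.0, -0.0]
ft_force: [-0.8, 0.8, -1.8]
grip_width: 0.0629
```

Call:
apply_moves(plan=[0, 0, 0.01, 0, 0, 0, 0, 0, 0.03, 0, 0, 0, 0, 0, 0.055, 0, 0, 0, 0, 0, 0.08, 0, 0, 0, 0, 0, 0.105, 0, 0, 0, 0, 0, 0.13, 0, 0, 0, 0, 0, 0.155, 0, 0, 0, 0, 0, 0.178, 0, 0, 0, 0, 0, 0.195, 0, 0, 0, 0, 0, 0.205, 0, 0, 0, 0, 0, 0.21, 0, 0, 0, 0, 0, 0.21, 0, 0, 0])

```text
clock: 6.62
eef_pos: [0.4388, -0.0006, 0.03]
tool_rot: [-0.014, 1.0, -0.0, -0.001]
ft_force: [-0.3, 0.3, -2.1]
grip_width: 0.063
```

Run:
```python
from h import *
delta(.44,0,.0075,1.6)
```

```text
delta [-0.0013  0.0005  0.0225] [-0.0001 -0.0028 -0.0004] | at [ 0.4388 -0.0006  0.03  ] phi 1.5996 clock 6.62
```

Call:
apply_moves(plan=[0, 0, 0.006, 0, 0, 0, 0, 0, 0.012, 0, 0, 0, 0, 0, 0.017, 0, 0, 0, 0, 0, 0.02, 0, 0, 0, 0, 0, 0.0215, 0, 0, 0, 0, 0, 0.0215, 0, 0, 0, 0, 0, 0.0215, 0, 0, 0])

```text
clock: 7.2
eef_pos: [0.4396, 0.0001, 0.0099]
tool_rot: [-0.015, 1.0, 0.0, 0.0]
ft_force: [-0.3, -0.5, -1.9]
grip_width: 0.0629
```

Call:
apply_moves(plan=[0, 0, 0.001, 0, 0, 0, 0, 0, 0.002, 0, 0, 0, 0, 0, 0.003, 0, 0, 0, 0, 0, 0.003, 0, 0, 0])

```text
clock: 7.53
eef_pos: [0.44, 0.0001, 0.0077]
tool_rot: [-0.015, 1.0, 0.0, 0.001]
ft_force: [-2.3, -1.2, 5.4]
grip_width: 0.0628
```

Contact: the force rose to +5.4 N. I'll open the gripper, then retreat.

Call:
apply_moves(plan=[0, 0, 0, 0, 0, 0, 0, 0, 0, 0, 0, 0, 0, 0, 0, 0, 0, 0, 0, 0, 0, 0, 0, 0, 0, 0, 0, 0, 0, 0, 0, 0, 0, 0, 0, 0], grip=0.085)

```text
clock: 8.03
eef_pos: [0.4396, 0.0001, 0.0068]
tool_rot: [-0.015, 1.0, 0.0, 0.0]
ft_force: [0.7, 0.6, 0.6]
grip_width: 0.0854
```

Call:
apply_moves(plan=[0, 0, -0.01, 0, 0, 0, 0, 0, -0.03, 0, 0, 0, 0, 0, -0.06, 0, 0, 0, 0, 0, -0.09, 0, 0, 0, 0, 0, -0.12, 0, 0, 0, 0, 0, -0.15, 0, 0, 0, 0, 0, -0.18, 0, 0, 0, 0, 0, -0.21, 0, 0, 0, 0, 0, -0.235, 0, 0, 0, 0, 0, -0.25, 0, 0, 0, 0, 0, -0.25, 0, 0, 0, 0, 0, -0.25, 0, 0, 0])

```text
clock: 9.03
eef_pos: [0.44, 0.0001, 0.2573]
tool_rot: [-0.015, 1.0, -0.0, 0.001]
ft_force: [-0.4, 0.9, -0.6]
grip_width: 0.0848
```

Run:
```python
from h import *
delta(.57,-.188,.255,2.44)
c=optics.camera("top"); cv2.imwrite("pics/t4.png",cv2.resize(c["pixels"][150:290,180:380,::-1],None,fx=4,fy=4,interpolation=cv2.INTER_CUBIC))
```

```text
delta [-0.1245 -0.1918  0.0025] [-0.0009  0.0018 -0.8399] | at [4.400e-01 1.000e-04 2.573e-01] phi 1.6001 clock 9.03
```

View pics/t4.png

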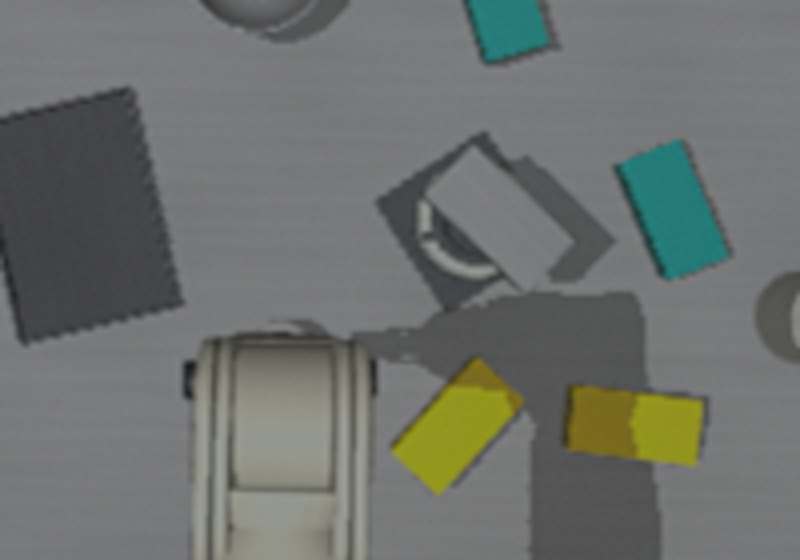

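The loaf tin's top is fully visible in the crop, with corners near (468,145), (425,193), (528,292) and (577,240). A tab notch sits at (425,237). I'll measure it.

Run:
```python
from h import *
c=optics.camera("top")
f=lambda x,y:((x+.5)/4-.5+180,(y+.5)/4-.5+150)
P=np.array([onz(c,*f(*p),.175) for p in [(468,145),(425,193),(528,292),(577,240)]])
print(P.mean(0),[np.linalg.norm(P[i]-P[i-1]) for i in range(4)])
d=P[0]-P[3]+P[1]-P[2];print(np.arctan2(d[1],d[0]))
```

```text
[ 0.57003021 -0.18839969  0.175     ] [np.float64(0.12396868416876168), np.float64(0.055696838663933206), np.float64(0.12225875285898341), np.float64(0.061572474257440495)]
0.8479226503216335
```

Call:
apply_moves(plan=[-0.006, -0.01, 0, 0, 0, -0.05, -0.018, -0.028, 0, 0, 0, -0.14, -0.033, -0.05, 0, 0, 0, -0.24, -0.05, -0.077, 0, 0, 0, -0.34, -0.067, -0.103, 0, 0, 0, -0.44, -0.083, -0.128, 0, 0, 0, -0.54, -0.098, -0.152, 0, 0, 0, -0.64, -0.111, -0.172, 0, 0, 0, -0.73, -0.12, -0.185, 0, 0, 0, -0.8, -0.1245, -0.192, 0, 0, 0, -0.84, -0.1245, -0.192, 0, 0, 0, -0.84, -0.1245, -0.192, 0, 0, 0, -0.84])

```text
clock: 10.13
eef_pos: [0.5688, -0.1882, 0.2546]
tool_rot: [-0.42, 0.907, 0.001, -0.001]
ft_force: [-0.1, 0.3, 0.2]
grip_width: 0.0848
```

Run:
```python
from h import *
delta(.57,-.188,.134,2.44)
c=wrist(); cv2.imwrite("pics/w5.png",c["pixels"][:,:,::-1])
print(wproj(c,[.57,-.188,.175]))
```

```text
delta [-0.001  -0.0012  0.1206] [ 0.0038 -0.0013 -0.0018] | at [ 0.5688 -0.1882  0.2546] phi 2.4382 clock 10.13
[256.28544513 197.72327553]
```

View pics/w5.png

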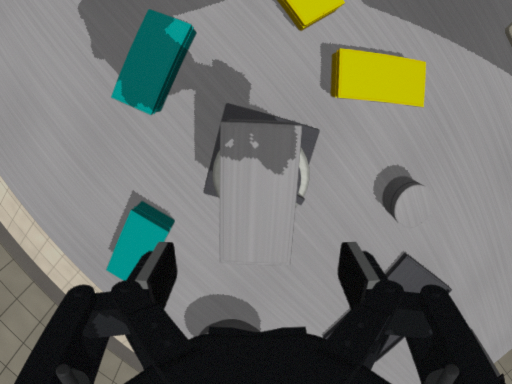

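Run:
```python
from h import *
c=wrist()
P=np.array([wonz(c,*p,.175) for p in [(220,122),(301,125),(293,264),(219,264)]])
print(P,P.mean(0),[np.linalg.norm(P[i]-P[i-1]) for i in range(4)])
d=P[0]-P[3]+P[1]-P[2];print(np.arctan2(d[1],d[0]))
delta(P[:,0].mean(),P[:,1].mean(),.134,np.arctan2(d[1],d[0])-np.pi/2)
```

```text
[[ 0.55202632 -0.25077285  0.175     ]
 [ 0.50706598 -0.20982614  0.175     ]
 [ 0.58575269 -0.11893682  0.175     ]
 [ 0.63554519 -0.16120534  0.175     ]] [ 0.57009755 -0.18518529  0.175     ] [np.float64(0.12246526450687568), np.float64(0.060811720610266226), np.float64(0.12021841625480342), np.float64(0.06531401903203167)]
-2.3029816725013452
delta [-0.0027  0.0002  0.1218] [ 0.0023 -0.0007  0.0303] | at [ 0.5688 -0.1875  0.2558] phi 2.4397 clock 10.23
```

Both views agree: the loaf tin's centre is at about (0.570, −0.187) with its yaw near 0.845. I'll descend and grip.

Call:
apply_moves(plan=[-0.001, -0.001, 0.015, 0, 0, 0.025, -0.001, -0.001, 0.03, 0, 0, 0.025, -0.001, -0.001, 0.045, 0, 0, 0.025, -0.001, -0.001, 0.06, 0, 0, 0.025, -0.001, -0.001, 0.075, 0, 0, 0.025, -0.001, -0.001, 0.09, 0, 0, 0.025, -0.001, -0.001, 0.1, 0, 0, 0.025, -0.001, -0.001, 0.11, 0, 0, 0.025, -0.001, -0.001, 0.116, 0, 0, 0.025, -0.001, -0.001, 0.12, 0, 0, 0.025, -0.001, -0.001, 0.12, 0, 0, 0.025, -0.001, -0.001, 0.12, 0, 0, 0.025])

```text
clock: 11.23
eef_pos: [0.5713, -0.1881, 0.1372]
tool_rot: [-0.41, 0.912, -0.0, 0.0]
ft_force: [1.3, 0.3, 0.2]
grip_width: 0.0849
```

Call:
apply_moves(plan=[0, 0, 0, 0, 0, 0, 0, 0, 0, 0, 0, 0, 0, 0, 0, 0, 0, 0, 0, 0, 0, 0, 0, 0, 0, 0, 0, 0, 0, 0, 0, 0, 0, 0, 0, 0], grip=0.045)

```text
clock: 11.73
eef_pos: [0.5713, -0.188, 0.138]
tool_rot: [-0.41, 0.912, -0.0, 0.001]
ft_force: [-3.0, 1.9, 5.9]
grip_width: 0.0593
```

Call:
apply_moves(plan=[0, 0, -0.005, 0, 0, 0, 0, 0, -0.012, 0, 0, 0, 0, 0, -0.022, 0, 0, 0, 0, 0, -0.034, 0, 0, 0, 0, 0, -0.046, 0, 0, 0, 0, 0, -0.055, 0, 0, 0, 0, 0, -0.06, 0, 0, 0, 0, 0, -0.06, 0, 0, 0])

```text
clock: 12.4
eef_pos: [0.5718, -0.1884, 0.1984]
tool_rot: [-0.41, 0.912, -0.001, 0.001]
ft_force: [0.3, -0.0, -3.9]
grip_width: 0.0595
```

Run:
```python
from h import *
delta(.57,.196,.20,.262+np.pi/2)
c=wrist(); cv2.imwrite("pics/w6.png",c["pixels"][:,:,::-1])
c=optics.camera("top"); cv2.imwrite("pics/t6.png",cv2.resize(c["pixels"][150:270,160:360,::-1],None,fx=4,fy=4,interpolation=cv2.INTER_CUBIC))
```

```text
delta [-0.2861  0.2568 -0.002 ] [-0.0022  0.0017  0.5822] | at [ 0.5718 -0.1884  0.1984] phi 2.415 clock 12.4
```

View pics/w6.png

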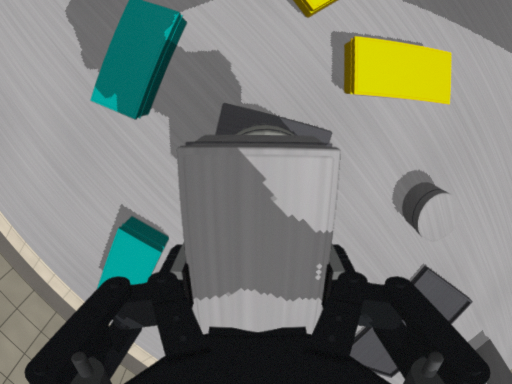

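View pics/t6.png

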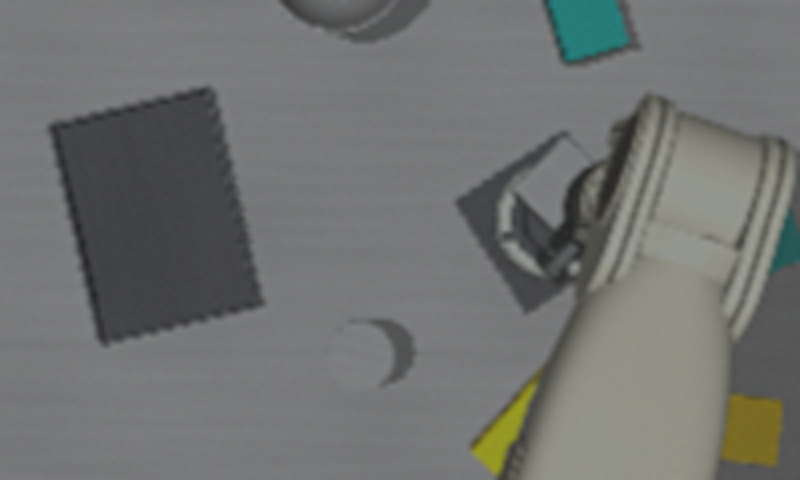

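The loaf tin is held level and both fingers are on its long sides. I'll carry it over the tray.

Call:
apply_moves(plan=[-0.007, 0.006, 0, 0, 0, 0.02, -0.02, 0.018, 0, 0, 0, 0.05, -0.04, 0.036, 0, 0, 0, 0.09, -0.062, 0.056, 0, 0, 0, 0.14, -0.085, 0.077, 0, 0, 0, 0.19, -0.108, 0.097, 0, 0, 0, 0.24, -0.131, 0.118, 0, 0, 0, 0.29, -0.154, 0.138, 0, 0, 0, 0.34, -0.177, 0.159, 0, 0, 0, 0.39, -0.2, 0.18, 0, 0, 0, 0.44, -0.22, 0.198, 0, 0, 0, 0.48, -0.24, 0.215, 0, 0, 0, 0.51])

```text
clock: 13.5
eef_pos: [0.5688, 0.1357, 0.1957]
tool_rot: [-0.166, 0.986, -0.0, -0.001]
ft_force: [0.0, -0.8, -4.5]
grip_width: 0.059
```

Run:
```python
from h import *
delta(.5705,.196,.20,.262+np.pi/2)
```

```text
delta [-0.0214  0.0564 -0.0043] [ 0.0001 -0.0021  0.0712] | at [0.5688 0.1357 0.1957] phi 1.904 clock 13.5
```

Call:
apply_moves(plan=[-0.006, 0.016, 0, 0, 0, 0.03, -0.013, 0.034, 0.005, 0, 0, 0.05, -0.018, 0.047, 0.02, 0, 0, 0.065, -0.021, 0.056, 0.04, 0, 0, 0.071, -0.021, 0.056, 0.065, 0, 0, 0.071, -0.021, 0.056, 0.09, 0, 0, 0.071, -0.021, 0.056, 0.115, 0, 0, 0.071, -0.021, 0.056, 0.135, 0, 0, 0.071, -0.021, 0.056, 0.15, 0, 0, 0.071, -0.021, 0.056, 0.158, 0, 0, 0.071, -0.021, 0.056, 0.16, 0, 0, 0.071, -0.021, 0.056, 0.16, 0, 0, 0.071])

```text
clock: 14.5
eef_pos: [0.5707, 0.1937, 0.0361]
tool_rot: [-0.131, 0.991, -0.0, -0.001]
ft_force: [0.3, 0.0, -4.0]
grip_width: 0.0594
```

Run:
```python
from h import *
delta(.5705,.196,.012,.262+np.pi/2)
```

```text
delta [-0.0005  0.0023  0.0241] [-0.0001 -0.0017  0.0012] | at [0.5707 0.1937 0.0361] phi 1.834 clock 14.5
```

Call:
apply_moves(plan=[0, 0.002, 0.007, 0, 0, 0, 0, 0.002, 0.014, 0, 0, 0, 0, 0.002, 0.019, 0, 0, 0, 0, 0.002, 0.022, 0, 0, 0, 0, 0.002, 0.0235, 0, 0, 0, 0, 0.002, 0.0235, 0, 0, 0, 0, 0.002, 0.0235, 0, 0, 0])

```text
clock: 15.08
eef_pos: [0.5708, 0.1958, 0.0134]
tool_rot: [-0.131, 0.991, 0.0, 0.0]
ft_force: [-0.0, -0.0, -3.6]
grip_width: 0.0592
```

Call:
apply_moves(plan=[0, 0, 0.001, 0, 0, 0, 0, 0, 0.002, 0, 0, 0, 0, 0, 0.002, 0, 0, 0, 0, 0, 0.002, 0, 0, 0])

```text
clock: 15.42
eef_pos: [0.5712, 0.196, 0.0123]
tool_rot: [-0.131, 0.991, 0.0, 0.001]
ft_force: [-1.0, 0.3, 3.0]
grip_width: 0.059
```

Contact with the tray floor. I'll release and retreat.

Call:
apply_moves(plan=[0, 0, 0, 0, 0, 0, 0, 0, 0, 0, 0, 0, 0, 0, 0, 0, 0, 0, 0, 0, 0, 0, 0, 0, 0, 0, 0, 0, 0, 0, 0, 0, 0, 0, 0, 0], grip=0.085)

```text
clock: 15.92
eef_pos: [0.5707, 0.1958, 0.0113]
tool_rot: [-0.131, 0.991, 0.0, 0.0]
ft_force: [-0.0, 0.7, 0.2]
grip_width: 0.085
```

Call:
apply_moves(plan=[0, 0, -0.01, 0, 0, 0, 0, 0, -0.03, 0, 0, 0, 0, 0, -0.06, 0, 0, 0, 0, 0, -0.09, 0, 0, 0, 0, 0, -0.12, 0, 0, 0, 0, 0, -0.15, 0, 0, 0, 0, 0, -0.18, 0, 0, 0, 0, 0, -0.21, 0, 0, 0, 0, 0, -0.235, 0, 0, 0, 0, 0, -0.24, 0, 0, 0, 0, 0, -0.24, 0, 0, 0])

```text
clock: 16.83
eef_pos: [0.572, 0.1963, 0.2548]
tool_rot: [-0.131, 0.991, 0.001, 0.003]
ft_force: [0.5, 0.1, -0.5]
grip_width: 0.0851
```

Run:
```python
from h import *
delta(.5725,-.181,.255,1.5)
print(tool()[0]["joint_pos"])
c=optics.camera("top"); cv2.imwrite("pics/t7.png",cv2.resize(c["pixels"][165:245,245:365,::-1],None,fx=6,fy=6,interpolation=cv2.INTER_CUBIC))
cv2.imwrite("pics/t7b.png",cv2.resize(c["pixels"][150:270,160:360,::-1],None,fx=4,fy=4,interpolation=cv2.INTER_CUBIC))
c=optics.camera("scene"); cv2.imwrite("pics/s7.png",cv2.resize(c["pixels"][190:270,190:310,::-1],None,fx=6,fy=6,interpolation=cv2.INTER_CUBIC))
```

```text
delta [ 0.0977 -0.3644 -0.001 ] [0.0015 0.0062 0.3341] | at [0.572  0.1963 0.2548] phi 1.8341 clock 16.83
[3.30573837e-01 4.43246055e-01 3.54647551e-01 1.47586354e+00
 3.03308710e-05 6.72617166e-02]
```

View pics/t7.png

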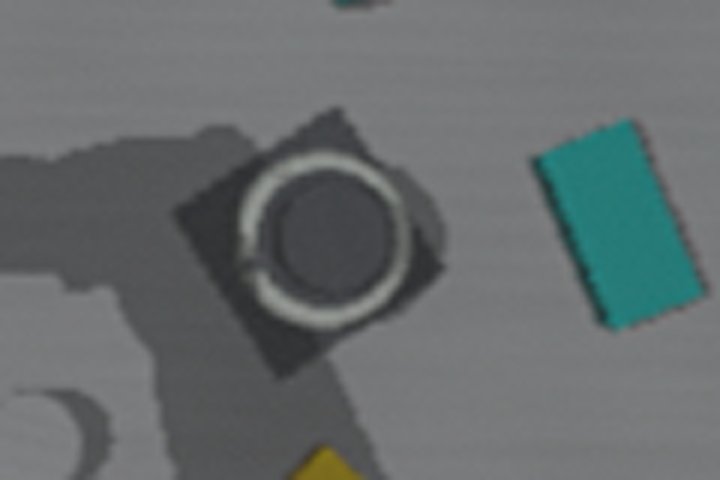

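View pics/t7b.png

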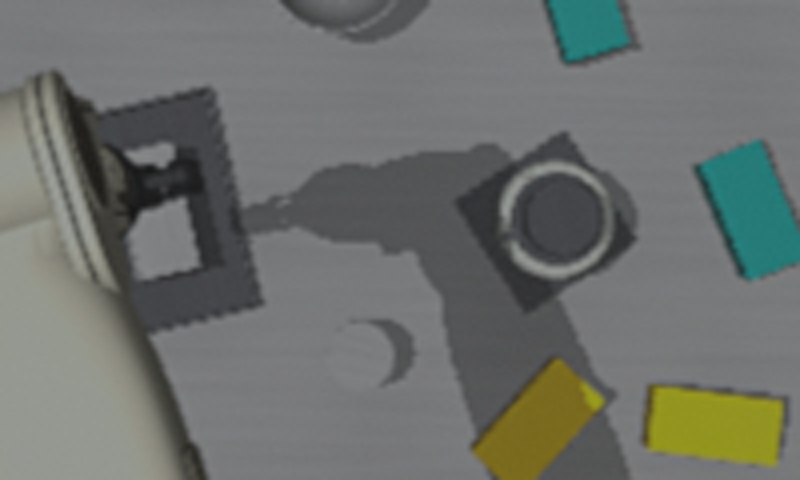

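View pics/s7.png

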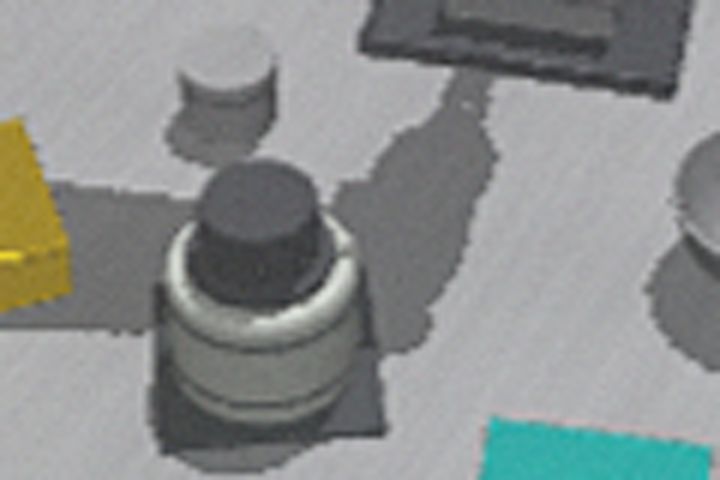

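The loaf tin lies in the tray, parallel to its edges, and the round tin stands at (0.44, 0). The dark lid is visible in the top crop, centred at about (336,233), with its tab at about (252,262). I'll move over the lid.

Run:
```python
from h import *
c=optics.camera("top")
f=lambda x,y:((x+.5)/6-.5+245,(y+.5)/6-.5+165)
l=onz(c,*f(336,233),.13);t=onz(c,*f(252,262),.095);print(l,t)
for p,z in [((275,378),.006),((175,212),.006),((340,108),.006),((445,265),.006)]: print(onz(c,*f(*p),z))
d=t-[.5725,-.181,0,];print(np.arctan2(d[1],d[0]),np.hypot(*d[:2]))
delta(.572,-.181,.255,2.65)
```

```text
[ 0.57326393 -0.18111873  0.13      ] [ 0.55579153 -0.13512112  0.095     ]
[ 0.48330567 -0.16011391  0.006     ]
[ 0.58902282 -0.09370066  0.006     ]
[ 0.65883726 -0.19953944  0.006     ]
[ 0.55847473 -0.2689233   0.006     ]
1.9200531415579638 0.04882667565752321
delta [ 0.096  -0.3641 -0.0049] [ 0.0009 -0.0028 -0.8159] | at [0.5699 0.1955 0.2498] phi 1.8341 clock 16.98
```

Call:
apply_moves(plan=[0.003, -0.01, 0, 0, 0, -0.04, 0.009, -0.033, 0, 0, 0, -0.1, 0.017, -0.064, 0, 0, 0, -0.18, 0.026, -0.097, 0, 0, 0, -0.26, 0.035, -0.13, 0, 0, 0, -0.34, 0.043, -0.163, 0, 0, 0, -0.42, 0.052, -0.196, 0, 0, 0, -0.5, 0.06, -0.229, 0, 0, 0, -0.58, 0.069, -0.262, 0, 0, 0, -0.66, 0.078, -0.295, 0, 0, 0, -0.74, 0.085, -0.322, 0, 0, 0, -0.79, 0.091, -0.345, 0, 0, 0, -0.816])

```text
clock: 17.98
eef_pos: [0.5712, -0.163, 0.2489]
tool_rot: [-0.514, 0.858, 0.001, -0.002]
ft_force: [-0.5, -0.3, -0.2]
grip_width: 0.0851
```

Run:
```python
from h import *
delta(.5725,-.181,.255,2.65)
```

```text
delta [ 0.0152 -0.0096 -0.0061] [ 0.0042 -0.0013  0.0006] | at [ 0.5712 -0.163   0.2489] phi 2.6506 clock 17.98
```

Call:
apply_moves(plan=[0.006, -0.004, 0, 0, 0, 0, 0.012, -0.007, 0, 0, 0, 0, 0.015, -0.0095, 0, 0, 0, 0, 0.015, -0.0095, 0, 0, 0, 0, 0.015, -0.0095, 0, 0, 0, 0])

```text
clock: 18.4
eef_pos: [0.5739, -0.1776, 0.2509]
tool_rot: [-0.514, 0.858, 0.0, -0.0]
ft_force: [0.2, -0.2, -0.8]
grip_width: 0.0851
```

Run:
```python
from h import *
c=wrist(); delta(.5725,-.181,.093,2.65)
im=c["pixels"][:,:,::-1]; cv2.imwrite("pics/w8.png",im)
for p in ([.5725,-.181,.13],[.5725,-.181,.084]): print(wproj(c,p))
cv2.imwrite("pics/w8z.png",cv2.resize(im[110:260,170:350],None,fx=4,fy=4,interpolation=cv2.INTER_CUBIC))
```

```text
delta [ 0.0039 -0.0004  0.1581] [0.0006 0.0002 0.0015] | at [ 0.574  -0.1775  0.2511] phi 2.6515 clock 18.45
[257.21042048 177.86957777]
[257.15586298 166.06268743]
```

View pics/w8z.png

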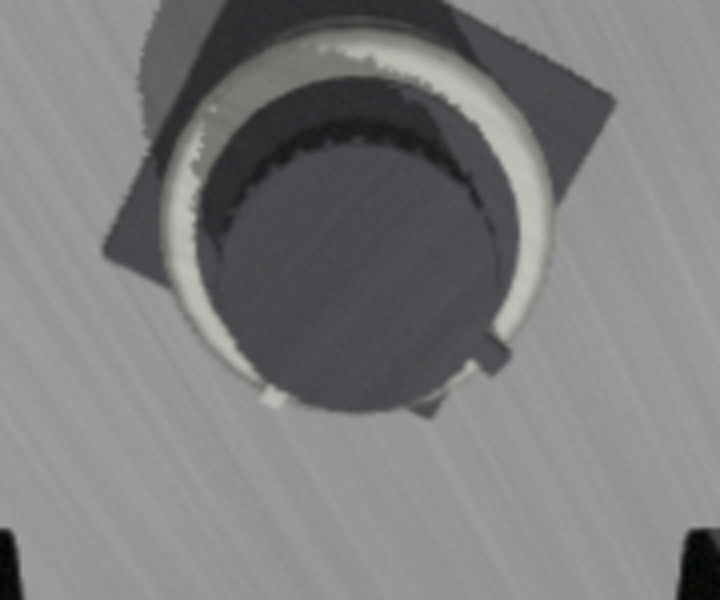

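In the zoom the rib (light) is at (272,397), the tab (dark) at (495,352), and the lid top's centre at about (357,277).

Run:
```python
from h import *
c=wrist()
f=lambda x,y:((x+.5)/4-.5+170,(y+.5)/4-.5+110)
l=wonz(c,*f(357,277),.13);print("lid",l)
sh=wonz(c,*f(358,222),.08);print("shoulder",sh)
E=l
for z in (.084,.09,.098):
    r=wonz(c,*f(272,395),z);print("rib",z,r,np.arctan2(*(r-E)[1::-1]),np.hypot(*(r-E)[:2]))
for z in (.092,.095,.098):
    t=wonz(c,*f(492,354),z);print("tab",z,t,np.arctan2(*(t-E)[1::-1]),np.hypot(*(t-E)[:2]))
delta(.5725,-.181,.093,2.65)
```

```text
lid [ 0.57174348 -0.17927943  0.13      ]
shoulder [ 0.5707373  -0.17992992  0.08      ]
rib 0.084 [ 0.61488149 -0.14824979  0.084     ] 0.6235690820043168 0.053138748951994025
rib 0.09 [ 0.61337971 -0.15017084  0.09      ] 0.6101329689294117 0.050802416876812265
rib 0.098 [ 0.61137734 -0.15273224  0.098     ] 0.590176121239251 0.04770320194138528
tab 0.092 [ 0.55459977 -0.13315903  0.092     ] 1.9266852512915804 0.04920363661539511
tab 0.095 [ 0.55442914 -0.13429531  0.095     ] 1.938217273123029 0.0482012146032068
tab 0.098 [ 0.55425851 -0.13543159  0.098     ] 1.9502374573308594 0.047205474486129204
delta [ 0.0039 -0.0004  0.1583] [0.0003 0.0002 0.0017] | at [ 0.574  -0.1774  0.2513] phi 2.6517 clock 18.5
```

The lid is at about (0.572, −0.180). The rib is near 0.60 rad and the tab near 1.94 rad, so it is about 1.34 rad to the seal and 1.54 rad in total. I'll descend.

Call:
apply_moves(plan=[0.003, 0.0005, 0.015, 0, 0, 0, 0.003, 0.0005, 0.035, 0, 0, 0, 0.003, 0.0005, 0.055, 0, 0, 0, 0.003, 0.0005, 0.075, 0, 0, 0, 0.003, 0.0005, 0.095, 0, 0, 0, 0.003, 0.0005, 0.115, 0, 0, 0, 0.003, 0.0005, 0.13, 0, 0, 0, 0.003, 0.0005, 0.142, 0, 0, 0, 0.003, 0.0005, 0.151, 0, 0, 0, 0.003, 0.0005, 0.155, 0, 0, 0, 0.003, 0.0005, 0.155, 0, 0, 0, 0.003, 0.0005, 0.155, 0, 0, 0])

```text
clock: 19.5
eef_pos: [0.5725, -0.1809, 0.0969]
tool_rot: [-0.514, 0.858, -0.0, 0.0]
ft_force: [0.5, 0.2, 0.5]
grip_width: 0.085
```

Run:
```python
from h import *
delta(.572,-.180,.095,2.65); o=tool()[0]; print(o["ft_force"],o["ft_torque"],o["tau"][5],o["joint_pos"])
```

```text
delta [-0.0005  0.0008  0.0019] [-0.0008  0.0002  0.0006] | at [ 0.5725 -0.1809  0.0969] phi 2.6506 clock 19.5
[0.51136791 0.17328337 0.4793109 ] [ 0.00734957  0.02344973 -0.03779372] 0.0004993926995666698 [-3.06026868e-01  5.21555189e-01  6.14779136e-02  1.10991160e+00
  3.42652575e-05 -1.38579441e+00]
```

Close on the lid.

Call:
apply_moves(plan=[0, 0, 0.001, 0, 0, 0, 0, 0, 0.001, 0, 0, 0, 0, 0, 0.001, 0, 0, 0, 0, 0, 0.001, 0, 0, 0, 0, 0, 0.001, 0, 0, 0, 0, 0, 0.001, 0, 0, 0], grip=0.055)

```text
clock: 20.0
eef_pos: [0.5705, -0.18, 0.0967]
tool_rot: [-0.514, 0.858, 0.001, -0.0]
ft_force: [-5.5, 4.5, 7.2]
grip_width: 0.0645
```

Run:
```python
from h import *
delta(.572,-.180,.095,2.65); o=tool()[0]; print(o["ft_force"],o["ft_torque"],o["tau"][5])
c=wrist();  cv2.imwrite("pics/w9.png",c["pixels"][:,:,::-1])
```

```text
delta [-0.0007 -0.0013  0.0017] [0.0026 0.0007 0.0004] | at [ 0.5705 -0.18    0.0967] phi 2.6504 clock 20.0
[-5.52198125  4.5095903   7.15006361] [0.73870039 1.2780794  0.01695592] 0.010227464663330466
```

View pics/w9.png

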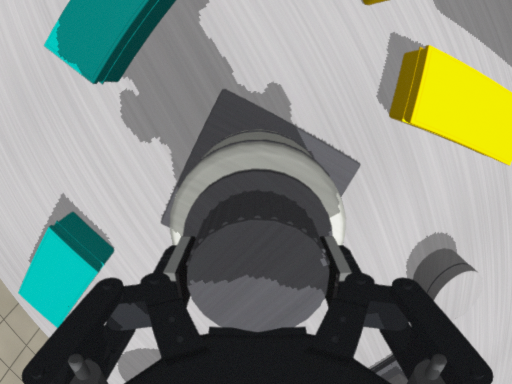

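Gripped at 0.0645 m, with a small side load along the jaw. I'll shift 2 mm to relieve it, then turn 0.9 rad clockwise (positive about tool z).

Call:
apply_moves(plan=[0, 0.001, 0, 0, 0, 0.03, 0, 0.002, 0, 0, 0, 0.09, 0, 0.002, 0, 0, 0, 0.18, 0, 0.002, 0, 0, 0, 0.27, 0, 0.002, 0, 0, 0, 0.36, 0, 0.002, 0, 0, 0, 0.45, 0, 0.002, 0, 0, 0, 0.54, 0, 0.002, 0, 0, 0, 0.63, 0, 0.002, 0, 0, 0, 0.72, 0, 0.002, 0, 0, 0, 0.81, 0, 0.002, 0, 0, 0, 0.87, 0, 0.002, 0, 0, 0, 0.9])

```text
clock: 21.05
eef_pos: [0.5695, -0.1787, 0.0967]
tool_rot: [-0.089, 0.996, 0.001, -0.0]
ft_force: [-3.1, 4.8, 6.4]
grip_width: 0.0645
```

Run:
```python
from h import *
delta(.572,-.180,.095,2.65); o=tool()[0]; print(o["ft_force"],o["ft_torque"],o["tau"][5],o["joint_pos"][5])
c=wrist();  cv2.imwrite("pics/w10.png",c["pixels"][:,:,::-1])
```

```text
delta [-0.0023 -0.0018  0.0017] [ 0.0026  0.001  -0.9014] | at [ 0.5695 -0.1787  0.0967] phi 1.7486 clock 21.05
[-3.09162647  4.79933564  6.39695419] [0.92614203 0.90521961 0.12520748] 0.006187256803968921 -0.4829239829866946
```

View pics/w10.png

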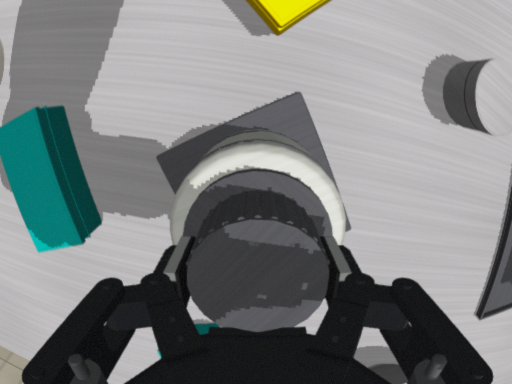

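Call:
apply_moves(plan=[0, 0, 0, 0, 0, 0.03, 0, 0, 0, 0, 0, 0.08, 0, 0, 0, 0, 0, 0.14, 0, 0, 0, 0, 0, 0.2, 0, 0, 0, 0, 0, 0.25, 0, 0, 0, 0, 0, 0.28, 0, 0, 0, 0, 0, 0.3, 0, 0, 0, 0, 0, 0.3])

```text
clock: 21.77
eef_pos: [0.5694, -0.1782, 0.0967]
tool_rot: [0.06, 0.998, 0.002, -0.0]
ft_force: [-4.5, 5.4, 6.0]
grip_width: 0.0648
```

```bash
cat > tq.py <<'E'
from h import *
o,T=tool(); print("tz",o["ft_torque"].round(3),"F",o["ft_force"].round(2),"phi",np.arctan2(T[1,1],T[0,1]).round(4),"turned",(2.6504-np.arctan2(T[1,1],T[0,1])).round(4),o["clock"],o["tau"][5])
E
python3 tq.py
```

```text
tz [ 1.116  0.957 -0.026] F [-4.55  5.36  6.01] phi 1.4504 turned 1.2 21.7667 0.04193235654383898
```

Call:
apply_moves(plan=[0, 0, 0, 0, 0, 0.02, 0, 0, 0, 0, 0, 0.04, 0, 0, 0, 0, 0, 0.05, 0, 0, 0, 0, 0, 0.05])

```text
clock: 22.1
eef_pos: [0.5694, -0.1781, 0.0967]
tool_rot: [0.085, 0.996, 0.002, -0.001]
ft_force: [-3.9, 6.1, 7.4]
grip_width: 0.0645
```

```bash
python3 tq.py
```

```text
tz [ 1.216  0.921 -0.1  ] F [-3.87  6.15  7.38] phi 1.4009 turned 1.2495 22.1 -0.02149213571101427
```

Call:
apply_moves(plan=[0, 0, 0, 0, 0, 0.02, 0, 0, 0, 0, 0, 0.04, 0, 0, 0, 0, 0, 0.05, 0, 0, 0, 0, 0, 0.05])

```text
clock: 22.43
eef_pos: [0.5695, -0.178, 0.0968]
tool_rot: [0.11, 0.994, 0.002, -0.001]
ft_force: [-4.5, 5.5, 6.6]
grip_width: 0.0643
```

```bash
python3 tq.py
```

```text
tz [ 1.206  0.905 -0.095] F [-4.51  5.49  6.59] phi 1.3509 turned 1.2995 22.4333 -0.021608139504678547
```

Call:
apply_moves(plan=[0, 0, 0, 0, 0, 0.02, 0, 0, 0, 0, 0, 0.04])

```text
clock: 22.6
eef_pos: [0.5695, -0.1779, 0.0968]
tool_rot: [0.13, 0.992, 0.002, -0.001]
ft_force: [-5.2, 6.4, 6.3]
grip_width: 0.0649
```

```bash
python3 tq.py
```

```text
tz [1.279 0.911 0.391] F [-5.21  6.4   6.25] phi 1.3109 turned 1.3395 22.6 0.11407944140955806
```

Call:
apply_moves(plan=[0, 0, 0, 0, 0, 0.02, 0, 0, 0, 0, 0, 0.04])

```text
clock: 22.77
eef_pos: [0.5695, -0.1778, 0.0967]
tool_rot: [0.149, 0.989, 0.002, -0.001]
ft_force: [-4.0, 6.1, 6.6]
grip_width: 0.0645
```

```bash
python3 tq.py
```

```text
tz [1.278 0.926 0.4  ] F [-4.01  6.14  6.58] phi 1.2716 turned 1.3788 22.7667 0.20368153229355812
```

Call:
apply_moves(plan=[0, 0, 0, 0, 0, 0.02, 0, 0, 0, 0, 0, 0.04])

```text
clock: 22.93
eef_pos: [0.5695, -0.1778, 0.0967]
tool_rot: [0.169, 0.986, 0.002, -0.001]
ft_force: [-4.5, 6.8, 6.5]
grip_width: 0.0643
```

```bash
python3 tq.py
```

```text
tz [1.327 0.895 0.503] F [-4.53  6.77  6.54] phi 1.2317 turned 1.4187 22.9333 0.23518871515989304
```

Torque jumped from about −0.1 to 0.39 N m between 1.30 and 1.34 rad of turn, exactly where the images put the seal. I'll add 0.11 rad, for about 0.2 past contact.

Call:
apply_moves(plan=[0, 0, 0, 0, 0, 0.03, 0, 0, 0, 0, 0, 0.06, 0, 0, 0, 0, 0, 0.09, 0, 0, 0, 0, 0, 0.11, 0, 0, 0, 0, 0, 0.11])

```text
clock: 23.35
eef_pos: [0.5696, -0.1776, 0.0968]
tool_rot: [0.223, 0.975, 0.002, -0.001]
ft_force: [-4.9, 7.0, 6.5]
grip_width: 0.0647
```

```bash
python3 tq.py
```

```text
tz [1.4   0.895 0.276] F [-4.86  7.03  6.46] phi 1.122 turned 1.5284 23.35 0.39157669991254807
```

Call:
apply_moves(plan=[0, 0, 0, 0, 0, 0, 0, 0, 0, 0, 0, 0, 0, 0, 0, 0, 0, 0, 0, 0, 0, 0, 0, 0, 0, 0, 0, 0, 0, 0, 0, 0, 0, 0, 0, 0], grip=0.085)

```text
clock: 23.85
eef_pos: [0.5703, -0.1804, 0.0953]
tool_rot: [0.224, 0.975, -0.0, 0.0]
ft_force: [0.7, -0.3, -0.1]
grip_width: 0.0847
```

Call:
apply_moves(plan=[0, 0, -0.01, 0, 0, 0, 0, 0, -0.03, 0, 0, 0, 0, 0, -0.055, 0, 0, 0, 0, 0, -0.08, 0, 0, 0, 0, 0, -0.105, 0, 0, 0, 0, 0, -0.13, 0, 0, 0, 0, 0, -0.15, 0, 0, 0, 0, 0, -0.155, 0, 0, 0, 0, 0, -0.155, 0, 0, 0])

```text
clock: 24.6
eef_pos: [0.5714, -0.1806, 0.2529]
tool_rot: [0.224, 0.975, -0.0, 0.002]
ft_force: [0.3, 0.3, 0.8]
grip_width: 0.0849
```

Run:
```python
from h import *
c=wrist(); delta(.44,0,.25,1.6)
im=c["pixels"][:,:,::-1]; cv2.imwrite("pics/w11.png",im)
cv2.imwrite("pics/w11z.png",cv2.resize(im[110:260,170:350],None,fx=4,fy=4,interpolation=cv2.INTER_CUBIC))
c=optics.camera("scene"); cv2.imwrite("pics/s11.png",cv2.resize(c["pixels"][160:270,190:320,::-1],None,fx=5,fy=5,interpolation=cv2.INTER_CUBIC))
```

```text
delta [0.196  0.1054 0.0005] [-2.0e-04  1.5e-03 -4.8e-01] | at [ 0.5706 -0.1802  0.2508] phi 1.12 clock 24.65
```

View pics/w11z.png

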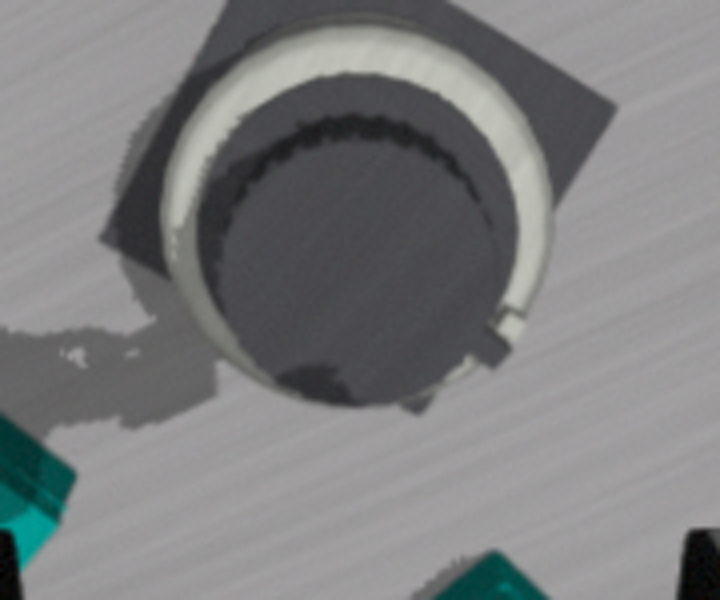

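View pics/s11.png

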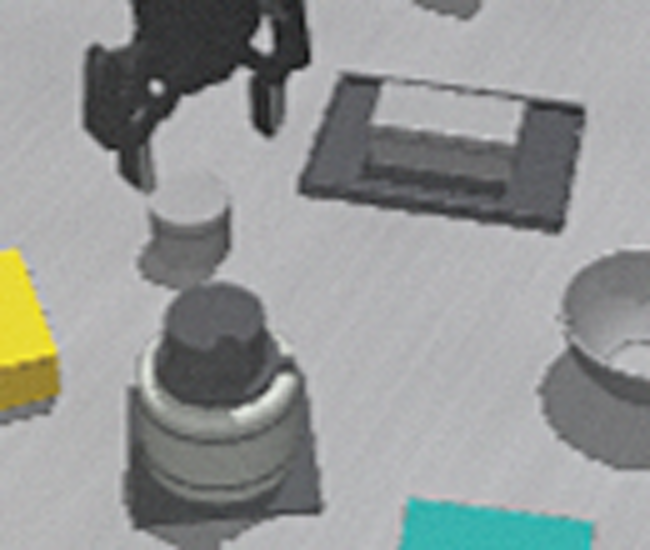

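The tab (492,345) now sits just clockwise of the rib (514,325), and the loaf tin lies square in the tray. I'll measure the angle, then fetch the round tin.

Run:
```python
from h import *
c=wrist()
f=lambda x,y:((x+.5)/4-.5+170,(y+.5)/4-.5+110)
l=wonz(c,*f(357,273),.13);print("lid",l)
a=lambda p:np.arctan2(*(p-l)[1::-1])
for z in(.09,.098):
  print(a(wonz(c,*f(513,326),z))-a(wonz(c,*f(494,348),.095)))
c=optics.camera("top")
im=c["pixels"]; cv2.imwrite("pics/t12.png",cv2.resize(im[150:270,160:360,::-1],None,fx=4,fy=4,interpolation=cv2.INTER_CUBIC))
```

```text
lid [ 0.56703453 -0.17621824  0.13      ]
0.14178546220522248
0.1767367922250378
```

View pics/t12.png

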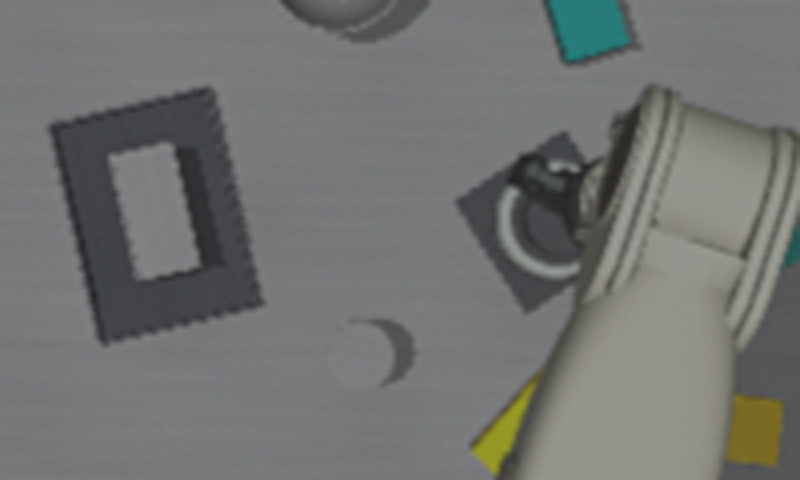

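The tab is 0.14–0.18 rad past the rib, which fits the 0.2 aimed for. The loaf tin is centred in the tray and the round tin is where it was released. I'll go and fetch it.

Call:
apply_moves(plan=[0.008, 0.004, 0, 0, 0, -0.03, 0.024, 0.013, 0, 0, 0, -0.08, 0.047, 0.025, 0, 0, 0, -0.14, 0.073, 0.039, 0, 0, 0, -0.2, 0.099, 0.053, 0, 0, 0, -0.26, 0.125, 0.067, 0, 0, 0, -0.32, 0.15, 0.081, 0, 0, 0, -0.38, 0.172, 0.092, 0, 0, 0, -0.43, 0.187, 0.1, 0, 0, 0, -0.46, 0.196, 0.105, 0, 0, 0, -0.48, 0.196, 0.105, 0, 0, 0, -0.48, 0.196, 0.105, 0, 0, 0, -0.48])

```text
clock: 25.8
eef_pos: [0.4394, -0.0001, 0.2501]
tool_rot: [-0.015, 1.0, -0.0, -0.0]
ft_force: [0.2, 0.4, 0.1]
grip_width: 0.0848
```

Run:
```python
from h import *
delta(.44,0,.0085,1.6)
c=wrist();cv2.imwrite("pics/w13.png",c["pixels"][:,:,::-1])
print(wproj(c,[.44,0,.05]))
```

```text
delta [-6.000e-04  2.000e-04  2.416e-01] [-0.0004 -0.      0.001 ] | at [ 4.394e-01 -1.000e-04  2.501e-01] phi 1.601 clock 25.8
[257.01191292 162.72450579]
```

View pics/w13.png

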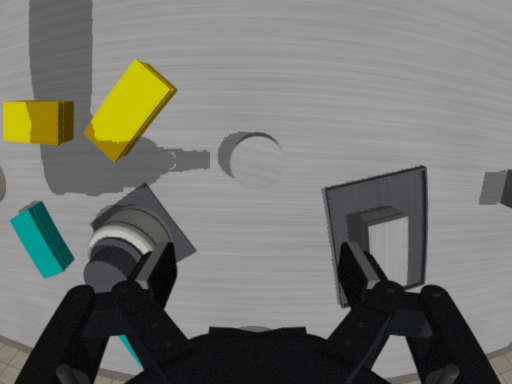

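The round tin's top is at (256,162), against a predicted (257,163). I'll descend and grip.

Call:
apply_moves(plan=[0, 0, 0.015, 0, 0, 0, 0, 0, 0.04, 0, 0, 0, 0, 0, 0.07, 0, 0, 0, 0, 0, 0.1, 0, 0, 0, 0, 0, 0.13, 0, 0, 0, 0, 0, 0.16, 0, 0, 0, 0, 0, 0.185, 0, 0, 0, 0, 0, 0.208, 0, 0, 0, 0, 0, 0.225, 0, 0, 0, 0, 0, 0.236, 0, 0, 0, 0, 0, 0.24, 0, 0, 0, 0, 0, 0.24, 0, 0, 0])

```text
clock: 26.85
eef_pos: [0.4391, -0.001, 0.009]
tool_rot: [-0.014, 1.0, -0.0, -0.001]
ft_force: [-0.1, 0.8, 0.8]
grip_width: 0.085
```

Call:
apply_moves(plan=[0, 0, 0, 0, 0, 0, 0, 0, 0, 0, 0, 0, 0, 0, 0, 0, 0, 0, 0, 0, 0, 0, 0, 0, 0, 0, 0, 0, 0, 0, 0, 0, 0, 0, 0, 0], grip=0.05)

```text
clock: 27.35
eef_pos: [0.441, -0.0004, 0.0114]
tool_rot: [-0.015, 1.0, -0.0, 0.002]
ft_force: [0.8, -1.0, 5.7]
grip_width: 0.0628
```

Call:
apply_moves(plan=[0, 0, -0.006, 0, 0, 0, 0, 0, -0.018, 0, 0, 0, 0, 0, -0.036, 0, 0, 0, 0, 0, -0.06, 0, 0, 0, 0, 0, -0.085, 0, 0, 0, 0, 0, -0.11, 0, 0, 0, 0, 0, -0.135, 0, 0, 0, 0, 0, -0.157, 0, 0, 0, 0, 0, -0.173, 0, 0, 0, 0, 0, -0.182, 0, 0, 0, 0, 0, -0.185, 0, 0, 0, 0, 0, -0.185, 0, 0, 0])

```text
clock: 28.35
eef_pos: [0.4394, -0.0002, 0.1954]
tool_rot: [-0.015, 1.0, 0.0, 0.0]
ft_force: [0.4, 0.0, -2.5]
grip_width: 0.063
```

Run:
```python
from h import *
delta(.571,-.1785,.195,1.6)
c=wrist();cv2.imwrite("pics/w14.png",c["pixels"][:,:,::-1])
```

```text
delta [-0.1263 -0.1821  0.0004] [0.     0.0001 0.0002] | at [ 4.394e-01 -2.000e-04  1.954e-01] phi 1.6002 clock 28.35
```

View pics/w14.png

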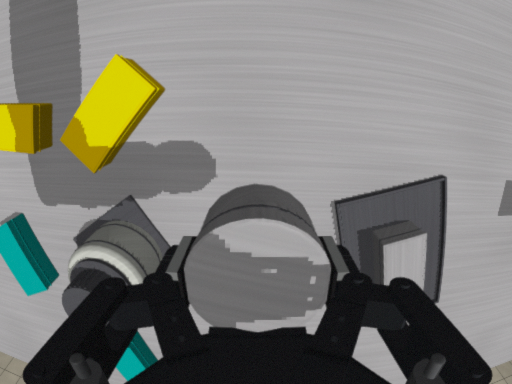

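Tin held upright. I'll move over the lid.

Call:
apply_moves(plan=[-0.005, -0.007, 0, 0, 0, 0, -0.014, -0.02, 0, 0, 0, 0, -0.027, -0.039, 0, 0, 0, 0, -0.042, -0.061, 0, 0, 0, 0, -0.058, -0.084, 0, 0, 0, 0, -0.074, -0.107, 0, 0, 0, 0, -0.09, -0.129, 0, 0, 0, 0, -0.104, -0.15, 0, 0, 0, 0, -0.115, -0.166, 0, 0, 0, 0, -0.123, -0.177, 0, 0, 0, 0, -0.126, -0.182, 0, 0, 0, 0, -0.126, -0.182, 0, 0, 0, 0])

```text
clock: 29.4
eef_pos: [0.5707, -0.1798, 0.1932]
tool_rot: [-0.014, 1.0, 0.0, -0.001]
ft_force: [0.3, 1.3, -3.0]
grip_width: 0.0625
```

Call:
apply_moves(plan=[0, 0, 0.008, 0, 0, 0, 0, 0, 0.018, 0, 0, 0, 0, 0, 0.028, 0, 0, 0, 0, 0, 0.036, 0, 0, 0, 0, 0, 0.042, 0, 0, 0, 0, 0, 0.046, 0, 0, 0, 0, 0, 0.048, 0, 0, 0, 0, 0, 0.048, 0, 0, 0])

```text
clock: 30.07
eef_pos: [0.5706, -0.1783, 0.1469]
tool_rot: [-0.015, 1.0, 0.0, -0.0]
ft_force: [-0.1, 0.1, -2.2]
grip_width: 0.0627
```

Run:
```python
from h import *
delta(.571,-.1785,.14,1.6)
c=optics.camera("scene"); cv2.imwrite("pics/s15.png",cv2.resize(c["pixels"][160:270,190:320,::-1],None,fx=5,fy=5,interpolation=cv2.INTER_CUBIC))
```

```text
delta [-0.0004 -0.0003  0.0069] [ 0.0002 -0.0008  0.0003] | at [ 0.5706 -0.1783  0.1469] phi 1.6003 clock 30.07
```

View pics/s15.png

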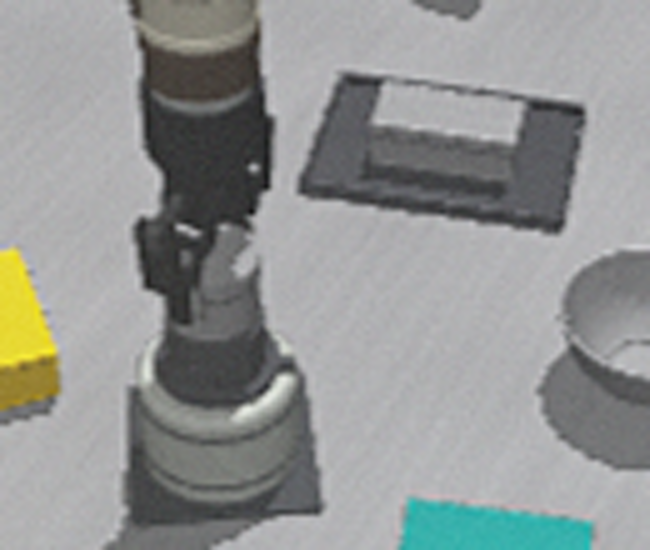

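The scene view shows the round tin hovering centred on the lid. I'll lower it in small steps until it touches.

Call:
apply_moves(plan=[0, 0, 0.001, 0, 0, 0, 0, 0, 0.003, 0, 0, 0, 0, 0, 0.004, 0, 0, 0, 0, 0, 0.005, 0, 0, 0, 0, 0, 0.005, 0, 0, 0])

```text
clock: 30.53
eef_pos: [0.5708, -0.1785, 0.1421]
tool_rot: [-0.015, 1.0, 0.0, -0.0]
ft_force: [0.9, 1.2, -3.5]
grip_width: 0.0629
```

Call:
apply_moves(plan=[0, 0, 0.001, 0, 0, 0, 0, 0, 0.0015, 0, 0, 0, 0, 0, 0.0015, 0, 0, 0])

```text
clock: 30.78
eef_pos: [0.571, -0.1785, 0.1414]
tool_rot: [-0.015, 1.0, -0.0, 0.0]
ft_force: [-1.9, -0.4, 2.0]
grip_width: 0.0627
```

Call:
apply_moves(plan=[0, 0, 0.0005, 0, 0, 0, 0, 0, 0.0005, 0, 0, 0])

```text
clock: 30.95
eef_pos: [0.5712, -0.1785, 0.1414]
tool_rot: [-0.015, 1.0, -0.0, 0.001]
ft_force: [-2.0, 0.1, 5.2]
grip_width: 0.0628
```

Call:
apply_moves(plan=[0, 0, 0, 0, 0, 0, 0, 0, 0, 0, 0, 0, 0, 0, 0, 0, 0, 0, 0, 0, 0, 0, 0, 0, 0, 0, 0, 0, 0, 0, 0, 0, 0, 0, 0, 0], grip=0.085)

```text
clock: 31.45
eef_pos: [0.5708, -0.1785, 0.1401]
tool_rot: [-0.015, 1.0, 0.0, -0.0]
ft_force: [-0.5, 0.1, 0.1]
grip_width: 0.085
```

Call:
apply_moves(plan=[0, 0, -0.008, 0, 0, 0, 0, 0, -0.02, 0, 0, 0, 0, 0, -0.04, 0, 0, 0, 0, 0, -0.06, 0, 0, 0, 0, 0, -0.08, 0, 0, 0, 0, 0, -0.1, 0, 0, 0, 0, 0, -0.12, 0, 0, 0, 0, 0, -0.13, 0, 0, 0, 0, 0, -0.13, 0, 0, 0])

```text
clock: 32.2
eef_pos: [0.5723, -0.1789, 0.2743]
tool_rot: [-0.015, 1.0, -0.001, 0.003]
ft_force: [0.6, 0.0, 0.3]
grip_width: 0.0847
```

Run:
```python
from h import *
delta(.44,0,.27,1.6)
c=wrist();cv2.imwrite("pics/w16.png",c["pixels"][:,:,::-1])
print(wproj(c,[.571,-.1785,.18]))
c=optics.camera("scene"); cv2.imwrite("pics/s16.png",cv2.resize(c["pixels"][160:270,190:320,::-1],None,fx=5,fy=5,interpolation=cv2.INTER_CUBIC))
```

```text
delta [0.127  0.1827 0.0031] [-0.0022  0.0064  0.0001] | at [ 0.5723 -0.1789  0.2743] phi 1.6001 clock 32.2
[257.63535296 188.37900359]
```

View pics/w16.png

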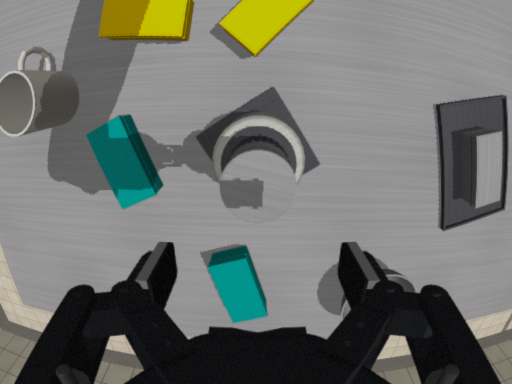

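View pics/s16.png

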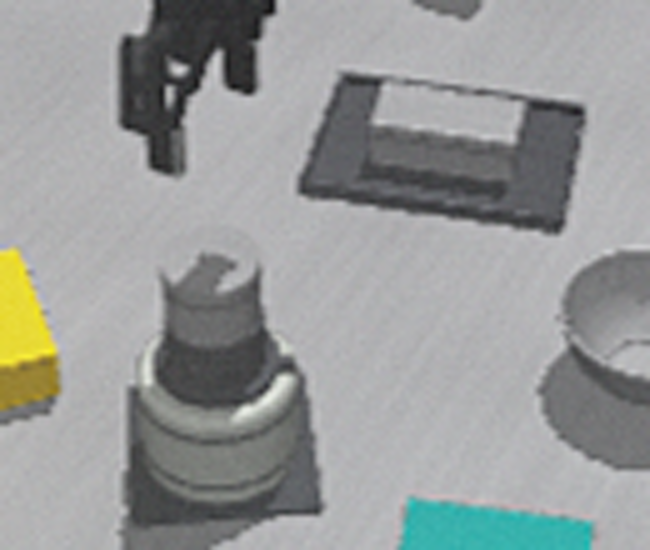

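The wrist view puts the round tin's top at about (258,185), close to the predicted (258,188), and the scene view shows it flush on the lid. I'll move the arm aside for a final check from above.

Call:
apply_moves(plan=[0.01, 0.015, -0.01, 0, 0, 0, 0.028, 0.04, -0.01, 0, 0, 0, 0.05, 0.07, -0.01, 0, 0, 0, 0.07, 0.1, -0.01, 0, 0, 0, 0.09, 0.13, -0.01, 0, 0, 0, 0.11, 0.16, -0.01, 0, 0, 0, 0.122, 0.178, -0.01, 0, 0, 0, 0.127, 0.185, -0.01, 0, 0, 0, 0.127, 0.185, -0.01, 0, 0, 0])

```text
clock: 33.05
eef_pos: [0.437, 0.0039, 0.2797]
tool_rot: [-0.016, 1.0, 0.0, -0.001]
ft_force: [-0.5, 0.1, 0.6]
grip_width: 0.0848
```

Run:
```python
from h import *
c=optics.camera("top")
cv2.imwrite("pics/t17.png",cv2.resize(c["pixels"][150:270,160:360,::-1],None,fx=4,fy=4,interpolation=cv2.INTER_CUBIC))
f=lambda p:(4*(p[0]-160)+1.5,4*(p[1]-150)+1.5)
print("pred round top",f(proj(c,[.5715,-.180,.18])))
```

```text
pred round top (np.float64(570.5258265773241), np.float64(215.29853671434284))
```

View pics/t17.png

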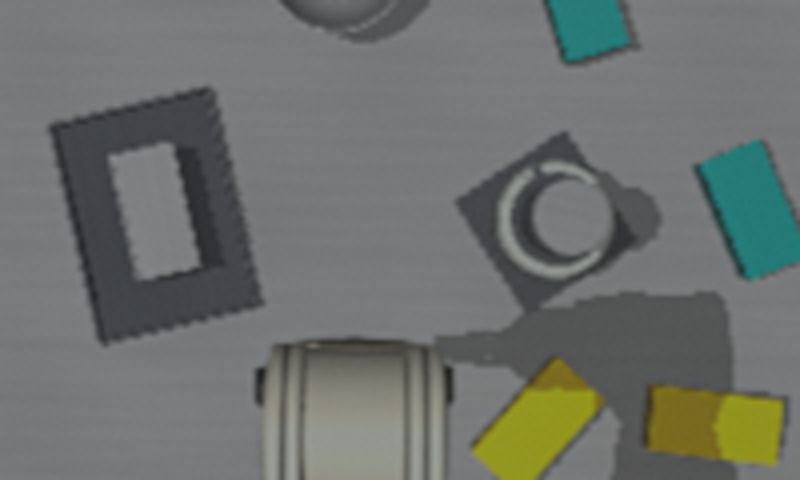

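The top view puts the round tin's top at about (573,215), against a predicted (570.5,215.3), so it is within about 2 mm. The loaf tin is square and central in the tray. I'll hand in.

```bash
python3 -c "
from workcell import bot
print(bot.job_done())"
```

```text
the job is handed in; nothing more can be done
None
```

The job is done and handed in at about 33 s of the 72 s allowed; the hand-in returned no verdict.

- **Round tin:** I set it down at (0.44, 0) and later stood it back on the lid. The last top view puts its centre within about 2 mm of the lid's, upright and released.
- **Loaf tin:** I laid it in the tray, released. The last top view shows it central and square to the tray's edges.
- **Lid:** Torque jumped from about −0.1 to 0.39 N m at about 1.33 rad of turn, which matches the 1.34 rad predicted from the images. I stopped at 1.53 rad, so the seal should be near 0.2 rad. The tab then measured 0.14–0.18 rad past the rib.
- **Bowl, grater and jug:** The arm never worked near them. I did not measure their positions at the end.

Some readings disagreed or were noisy:
- **Lid centre:** The estimates differed by up to about 7 mm between views; one wrist reading was the outlier. I used a value from the top view and the grip centring, and the last top view agreed with it.
- **Resting torque:** It was noisy between steps, so I judged the seal from the jump and from the tab's position.

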